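# Close the calligraphy case: inner flap down, then the lid

### The arm

A 6-joint arm with a two-finger parallel gripper is mounted at the origin on a cart in front of the work surface, level with it; the furniture and walls round the work are solid. World frame = base frame: x ahead of the robot, y to its left, z up, the work surface at z = 0. Lengths are in m, angles in rad, forces in N, time in s.
With the tool pointing down it reaches from about 0.375 to 0.9 m from the base axis. Payload 3.1 kg.
Tool frame: the origin (TCP) lies between the finger pads; the fingertips stand 17 mm ahead of it and the grasp point (between the pads) lies 2 mm behind it; z points along the fingers, y is the line along which they close (so a half turn about z gives the same grasp; the last joint's range is limited). The gripper opens to 85 mm and grips with 20 to 120 N. Pads are 22 mm wide; open, the fingers measure 114 mm over their backs; the gripper's body (76 mm by 85 mm) begins 54 mm behind the grasp point. The pads swing forward as they close: fully open they stand 13 mm farther back than shut.
Start: joints at [1.137, 0.527, 1.433, -0, 1.181, -0.178], TCP at [0.157, 0.605, 0.248] pointing down, gripper open.
Joint ranges: [-3.08, 3.08], [-0.75, 2.2], [0.22, 2.44], [-1.43, 4.57], [0, 2.65], [-2.85, 2.85]. Speed limits (rad/s): [2.79, 2.79, 3.14, 3.14, 3.14, 3.14].

### API

Orientations are given as a unit quaternion [x, y, z, w].
In Python, from station import sense, vision, order gives the robot as it stands.
- The arm moves only by the shell command python3 -m crank 'ROWS' [OPENING] [FORCE]. ROWS is JSON, a list of rows, each an object with "dp": the shift along the world's x, y, z in units of 30 mm (1.0 is 30 mm), a list of three; "angular": the turn, a rotation vector about the world's x, y, z in degrees, a list of three. In form: [{"dp": [dx, dy, dz], "angular": [ax, ay, az]}, ...]. A call has 1 to 20 rows; each row shifts and turns the commanded pose from where the row before left it; what a row does not reach is not made up. A row lasts 1/10 s, in which the tool goes at most 50 mm and 8.59 degrees, less where a joint would pass 70% of its speed; a pose out of reach is approached as far as the arm can. A call is refused whole if a number of a shift passes 1 or a number of a turn 8.59, either way. A call with a gripper value outside its range is refused whole. OPENING is the closure, from 0 (fully open) to 1 (shut), set as the call begins (- or left out, the last holds). The fingers move at their own pace and stop on an object; FORCE is the grip in N (left out, the last holds). Time passes only in rows, so rows that do not move let the fingers close. It gives the time, the measured TCP pose, the force, the opening and the grip force at its end, in the units of the state.
- sense(): the state, without advancing time (a new reading comes with each control period).
- vision.snapshot(name): name is "scene" or "top"; returns a dict with "image" (420x560x3 uint8, blue, green, red), "range_z" (420x560 float32, m along the optical axis (not along the pixel's ray), 0 where there is no reading), "mtx" (3x3 intrinsics, pixels), "dist" ([k1, k2, p1, p2, k3] as OpenCV has them; the pictures are not rectified), "pose" (4x4, takes a point from camera to world coordinates). Camera axes: x right, y down, z forward; pixel columns grow to the right and rows downward; lengths in m; the calibration is good to about 2 mm. A picture is of the moment at which its call begins.
- order.sign_off(): hands the job in; it is judged then, once.
The state is a dict: "t": time; "q": joint angles; "qd": joint speeds; "tau": joint torques, N m; "tcp_pos": TCP position; "tool_rot": TCP orientation; "force": force on the tool from outside, world axes, zero at the start; "ft_torque": the same for the moment, N m; "finger_gap": opening from 0.0 (shut) to 1.0 (fully open); "gripper_force": force on a finger pad.
Only numpy, scipy, OpenCV 4.12 (cv2) and the standard library are available. Lean on these libraries where they do the work, as an engineer would, in place of code of your own. Each camera call takes 0.05 s, during which the arm holds its last target. There are 200 camera calls.

### The job

Close up the wooden calligraphy case: first push the upright inner flap over with the fingertips until it lies flat over the ink dish, then reach behind the open lid and push it over until it is fully shut. Do it all by pushing: pick nothing up, leave the case standing where it is, do not disturb the things around it, and finish with the hand clear.

Things in the scene. Friction and masses are not known exactly. Their poses are not given: they have to be found in the camera images.
- case: loose open wooden case, about 1.5 to 2 kg filled, outside 116 (x) x 212 (y) x 50 (z) mm, walls 8 mm, upright on the table. Origin: centre of its underside, z up. Front wall with catch plate on -x, back wall with lid hinge on +x, flap side on +y (left seen from the front). Ink dish fixed in the left half under the flap, small things fixed in the right half, all below the rim. It slides if shoved hard (over 6 N)
- lid (a joint): angle of the large lid, rad: 0 shut on the rim, 1.57 upright; starts at 1.65 to 1.85, leaning back; stop at 2.0. Stiff hinge: stays where it is left, up to 3 N near the free edge moves it. Plain board, 216 mm along the hinge, 122 mm from hinge to free edge, 9 mm thick, all above the hinge line when shut (outer face then 59 mm above the table)
- flap (a joint): angle of the small inner flap, rad: 0 flat over the ink dish, 1.57 upright; starts at 1.4 to 1.7; stop at 1.8; upright it blocks the lid. Stiff hinge: stays where it is left, 1.5 N near the free edge moves it. Plain board, 94 mm along the hinge, 88 mm from hinge to free edge, 6 mm thick (4 below to 2 above the hinge line when flat: top face then 40 mm above the table, 10 mm below the rim)
- lid_hinge (a point): middle of the lid's hinge line, on top of the outer back edge of the case: 58 mm in +x and 50 mm in +z from the case's origin. The hinge line runs along the case's y.
- lid_edge (a point): middle of the lid's free edge, 122 mm from the hinge line; moves with the lid (shut: over the front wall)
- flap_hinge (a point): middle of the flap's hinge line, at the inside of the case's left wall: 95 mm in +y and 38 mm in +z from the case's origin. The hinge line runs along the case's x; the flap folds down toward the case's -y.
- flap_edge (a point): middle of the flap's free edge, 88 mm from its hinge line; moves with the flap
- seal: bystander, loose: tall square stone seal 24 x 24 x 55 mm, standing beside the flap side (+y) of the case, the farther of the two. Origin: centre of its underside
- bottle: bystander, loose: small ink squeeze bottle, 38 mm wide, 86 mm tall, standing beside the flap side (+y) of the case, the nearer of the two to the robot. Origin: centre of its underside
- tin: bystander, loose: small flat grey lidded tin 54 x 76 x 23 mm, lying on the table beyond the case. Origin: centre of its underside
- rubber: bystander, loose: eraser 19 x 43 x 12 mm, lying on the table beyond the case. Origin: centre of its underside

How it is judged:
By the outcome, as a careful person would: the job done as asked, in the order asked, and still so for the second after the job is handed in, with the robot touching nothing.
It also fails if it takes over 51 s, if anything falls off the work surface, if the arm or the gripper's body presses on something with over 40 N, if the wrist force passes 120 N, or if a joint passes its speed limit or range.

## Working session

There is one attempt and no reset: what is moved stays moved. The work goes in short steps, Python scripts to look and compute and a shell command to move; the robot and the scene stay as the last step left them, time stands still between calls to the robot, and variables do not carry over. Pictures are saved under pics/ and viewed, at most 10 in all, crops included, and the job is handed in when it is done.

```bash
ls; mkdir -p pics; cat > h.py <<'E'
import numpy as np,cv2
from station import sense,vision,order
def snap(n,f):
    s=vision.snapshot(n); cv2.imwrite(f'pics/{f}.png',s['image']); np.savez(f'pics/{f}.npz',**s); return s
def cloud(s):
    h,w=s['range_z'].shape
    u,v=np.meshgrid(np.arange(w),np.arange(h))
    p=cv2.undistortPoints(np.stack([u,v],-1).reshape(-1,1,2).astype(np.float64),s['mtx'],s['dist']).reshape(h,w,2)
    z=s['range_z'][...,None]
    P=np.concatenate([p*z,z],-1)
    return P@s['pose'][:3,:3].T+s['pose'][:3,3]
E
python3 - <<'E'
from h import *
for n in('scene','top'):
    s=snap(n,n+'0'); print(s['pose'].round(3).tolist(),s['mtx'].round(0).tolist())
print(sense())
E
```

```text
pics
[[0.74, -0.398, 0.542, 0.041], [-0.672, -0.425, 0.606, -0.417], [-0.011, -0.813, -0.582, 0.681], [0.0, 0.0, 0.0, 1.0]] [[529.0, 0.0, 264.0], [0.0, 529.0, 205.0], [0.0, 0.0, 1.0]]
[[0.021, -0.989, 0.144, 0.424], [-1.0, -0.021, 0.002, 0.182], [0.001, -0.144, -0.99, 1.217], [0.0, 0.0, 0.0, 1.0]] [[531.0, 0.0, 287.0], [0.0, 531.0, 213.0], [0.0, 0.0, 1.0]]
{'t': 0.1, 'q': array([ 1.13752551e+00,  5.28380137e-01,  1.43375487e+00,  8.37663997e-06,
        1.18141009e+00, -1.78516878e-01]), 'qd': array([-0.00241054, -0.00183583, -0.00365369,  0.00038301, -0.00146784,
       -0.00216915]), 'tau': array([-7.89618061e-04, -4.43303132e+01, -1.78586018e+01, -2.99477733e-04,
        3.90966583e-03, -1.32346008e-05]), 'tcp_pos': array([0.15722716, 0.60427816, 0.24743332]), 'tool_rot': array([ 1.27034324e-01,  9.91897841e-01, -9.29734836e-04, -2.97677581e-04]), 'force': array([ 0.0581654 , -0.33995861,  0.11106649]), 'ft_torque': array([ 0.00416574,  0.00024796, -0.06307111]), 'gripper_force': 0.0, 'finger_gap': 0.9997485579990963}
```

View pics/scene0.png

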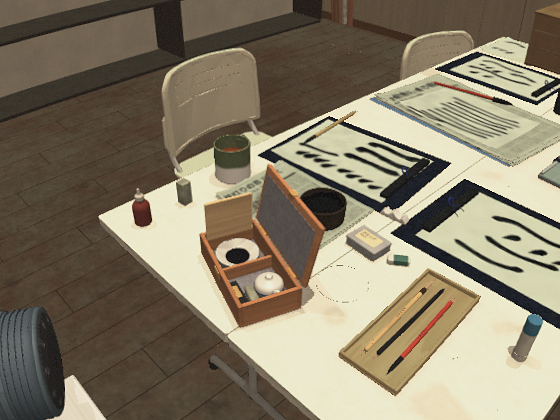

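View pics/top0.png

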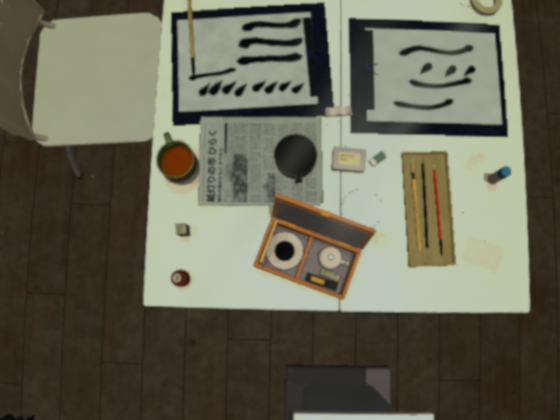

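The scene view shows the case around (250,270), with the flap upright at (230,215), the lid at (290,225) and a black pot behind the lid at (323,207). The bottle is at (142,208), the seal at (185,190), the tin at (368,242) and the rubber at (398,259). In the top view the case is near (305,255), rotated about 20°, with the lid at (320,222).

```bash
python3 - <<'E'
from h import *
t=dict(np.load('pics/top0.npz')); s=dict(np.load('pics/scene0.npz'))
T=cloud(t);S=cloud(s)
def px(P,u,v): return P[v,u].round(3).tolist()
print('top corners', {k:px(T,*k) for k in [(256,265),(344,295),(275,198),(373,231),(270,222),(358,253),(295,140),(295,178),(275,157),(315,157),(180,278),(181,229),(348,160),(377,158)]})
print('scene',{k:px(S,*k) for k in [(206,205),(250,196),(203,236),(269,168),(322,227),(259,218),(300,290),(240,321),(236,316),(323,195),(142,195),(185,183),(368,240),(398,259)]})
# heights around case
for n,P in(('T',T),('S',S)):
    m=(P[...,0]>.3)&(P[...,0]<.75)&(P[...,1]>-.05)&(P[...,1]<.4)&(P[...,2]>.042)&(P[...,2]<.056)
    q=P[m][:,:2].astype(np.float32); print(n,len(q),cv2.minAreaRect(q))
E
```

```text
top corners {(256, 265): [0.476, 0.25, 0.049], (344, 295): [0.414, 0.055, 0.045], (275, 198): [0.607, 0.209, 0.157], (373, 231): [0.543, 0.011, 0.166], (270, 222): [0.572, 0.222, 0.048], (358, 253): [0.507, 0.026, 0.05], (295, 140): [0.767, 0.169, 0.026], (295, 178): [0.673, 0.168, 0.046], (275, 157): [0.72, 0.214, 0.048], (315, 157): [0.725, 0.123, 0.037], (180, 278): [0.442, 0.413, 0.069], (181, 229): [0.551, 0.418, 0.054], (348, 160): [0.724, 0.045, 0.02], (377, 158): [0.733, -0.024, 0.01]}
scene {(206, 205): [0.481, 0.232, 0.126], (250, 196): [0.562, 0.204, 0.121], (203, 236): [0.474, 0.241, 0.053], (269, 168): [0.606, 0.199, 0.166], (322, 227): [0.545, 0.01, 0.169], (259, 218): [0.58, 0.201, 0.063], (300, 290): [0.51, 0.018, 0.048], (240, 321): [0.407, 0.056, 0.018], (236, 316): [0.408, 0.067, 0.021], (323, 195): [0.759, 0.195, 0.036], (142, 195): [0.448, 0.414, 0.072], (185, 183): [0.55, 0.407, 0.059], (368, 240): [0.722, 0.04, 0.024], (398, 259): [0.732, -0.027, 0.012]}
T 1376 ((0.573747992515564, 0.20087631046772003), (0.42306971549987793, 0.282255083322525), 23.44678497314453)
S 2104 ((0.6012812852859497, 0.18082855641841888), (0.4659411609172821, 0.26503998041152954), 36.21213912963867)
```

```bash
cat >> h.py <<'E'
def frame(): return np.load('case.npy')  # cx,cy,yaw
def toworld(p):
    cx,cy,a=frame();p=np.atleast_2d(p);c,s=np.cos(a),np.sin(a)
    return np.c_[cx+c*p[:,0]-s*p[:,1],cy+s*p[:,0]+c*p[:,1],p[:,2]]
def tocase(P):
    cx,cy,a=frame();c,s=np.cos(a),np.sin(a);X=P[...,0]-cx;Y=P[...,1]-cy
    return np.stack([c*X+s*Y,-s*X+c*Y,P[...,2]],-1)
E
python3 - <<'E'
from h import *
from scipy.optimize import minimize
C=[]
for n in('top0','scene0'):
    P=cloud(dict(np.load(f'pics/{n}.npz'))).reshape(-1,3)
    d=P[:,:2]-[.493,.135]
    m=(np.hypot(*d.T)<.15)&(abs(P[:,2]-.05)<.005); C.append(P[m,:2])
def d(p,Q):
    c,s=np.cos(p[2]),np.sin(p[2]);X=Q-p[:2]
    x=c*X[:,0]+s*X[:,1];y=-s*X[:,0]+c*X[:,1]
    qx=abs(x)-.054;qy=abs(y)-.102   # wall centre line
    sd=np.hypot(np.maximum(qx,0),np.maximum(qy,0))+np.minimum(np.maximum(qx,qy),0)
    return np.maximum(abs(sd)-.003,0)
for Q in C+[np.vstack(C)]:
    f=lambda p:np.minimum(d(p,Q),.008).sum()
    r=min((minimize(f,[.493+i,.135+j,-.32+k],method='Nelder-Mead',options=dict(xatol=1e-5,fatol=1e-6)) for i in(-.005,.005) for j in(-.005,.005) for k in(-.03,.03)),key=lambda r:r.fun)
    print(len(Q),r.x.round(4),r.fun/len(Q))
np.save('case.npy',r.x)
P=tocase(cloud(dict(np.load('pics/scene0.npz')))).reshape(-1,3); T=tocase(cloud(dict(np.load('pics/top0.npz')))).reshape(-1,3)
for n,p in(('S',P),('T',T)):
  print(n)
  m=(abs(p[:,1])<.09)&(p[:,0]>.05)&(p[:,0]<.13)
  for z in np.arange(.06,.18,.02):
    k=m&(abs(p[:,2]-z)<.005); print('lid z',z.round(2),k.sum(),np.percentile(p[k,0],[5,50,95]).round(3) if k.any() else '')
  m=(abs(p[:,0])<.045)&(abs(p[:,1]-.095)<.04)
  for z in np.arange(.06,.14,.01):
    k=m&(abs(p[:,2]-z)<.005); print('flap z',z.round(2),k.sum(),np.percentile(p[k,1],[5,50,95]).round(3) if k.any() else '')
print(tocase(np.array([[.448,.414,0],[.551,.415,0],[.72,.168,0],[.724,.045,0]])).round(3),tocase(sense()['tcp_pos']))
E
```

```text
1075 [ 0.4939  0.1375 -0.3388] 0.0003138097739602358
1467 [ 0.4924  0.1319 -0.3353] 0.0009096214103453609
2542 [ 0.4935  0.1354 -0.3369] 0.0008276600885490711
S
lid z 0.06 218 [0.059 0.061 0.062]
lid z 0.08 266 [0.063 0.065 0.066]
lid z 0.1 279 [0.068 0.069 0.071]
lid z 0.12 284 [0.072 0.074 0.076]
lid z 0.14 296 [0.077 0.079 0.081]
lid z 0.16 322 [0.082 0.084 0.086]
flap z 0.06 181 [0.09  0.092 0.094]
flap z 0.07 181 [0.089 0.092 0.094]
flap z 0.08 184 [0.089 0.091 0.093]
flap z 0.09 183 [0.088 0.09  0.092]
flap z 0.1 194 [0.087 0.09  0.092]
flap z 0.11 194 [0.087 0.089 0.091]
flap z 0.12 194 [0.086 0.089 0.091]
flap z 0.13 133 [0.086 0.089 0.093]
flap z 0.14 0 
T
lid z 0.06 99 [0.057 0.06  0.061]
lid z 0.08 134 [0.062 0.064 0.066]
lid z 0.1 137 [0.067 0.069 0.07 ]
lid z 0.12 157 [0.072 0.073 0.075]
lid z 0.14 161 [0.076 0.078 0.08 ]
lid z 0.16 213 [0.081 0.083 0.092]
flap z 0.06 2 [0.091 0.096 0.1  ]
flap z 0.07 0 
flap z 0.08 1 [0.09 0.09 0.09]
flap z 0.09 1 [0.089 0.089 0.089]
flap z 0.1 2 [0.089 0.089 0.089]
flap z 0.11 1 [0.089 0.089 0.089]
flap z 0.12 60 [0.088 0.09  0.093]
flap z 0.13 65 [0.088 0.091 0.093]
flap z 0.14 0 
[[-0.135  0.248  0.   ]
 [-0.038  0.283  0.   ]
 [ 0.203  0.106  0.   ]
 [ 0.247 -0.009  0.   ]] [-0.47233025  0.33133758  0.24743332]
```

```bash
python3 -m crank '[{"dp":[0.3,-0.3,0],"angular":[0,0,-1]},{"dp":[0.6,-0.5,0],"angular":[0,0,-1]},{"dp":[0.9,-0.75,0],"angular":[0,0,-1]},{"dp":[0.9,-0.75,0],"angular":[0,0,-1]},{"dp":[0.9,-0.75,0],"angular":[0,0,-0.7]},{"dp":[0.9,-0.75,0],"angular":[0,0,0]},{"dp":[0.9,-0.75,0],"angular":[0,0,0]},{"dp":[0.9,-0.75,0],"angular":[0,0,0]},{"dp":[0.9,-0.75,0],"angular":[0,0,0]},{"dp":[0.9,-0.75,0],"angular":[0,0,0]},{"dp":[0.9,-0.75,0],"angular":[0,0,0]},{"dp":[0.9,-0.75,0],"angular":[0,0,0]},{"dp":[0.9,-0.75,0],"angular":[0,0,0]},{"dp":[0.9,-0.75,0],"angular":[0,0,0]},{"dp":[0.6,-0.6,0],"angular":[0,0,0]},{"dp":[0.4,-0.4,0],"angular":[0,0,0]},{"dp":[0,0,0],"angular":[0,0,0]},{"dp":[0,0,0],"angular":[0,0,0]}]' 1 20
python3 -c "
from h import *
s=sense();print(tocase(s['tcp_pos']),s['tool_rot'],s['finger_gap'],s['force'])
S=snap('scene','s1')"
```

```text
t: 1.9
tcp_pos: [0.5377, 0.2807, 0.2481]
tool_rot: [0.168, 0.986, -0.0, -0.001]
force: [-0.2, -0.3, 0.9]
finger_gap: -0.003
gripper_force: 0.0
[-0.00625759  0.15179212  0.24806792] [ 1.68029203e-01  9.85781739e-01 -2.03622045e-06 -7.42124642e-04] -0.0032825788758306337 [-0.22005476 -0.29813581  0.8977983 ]
```

View pics/s1.png

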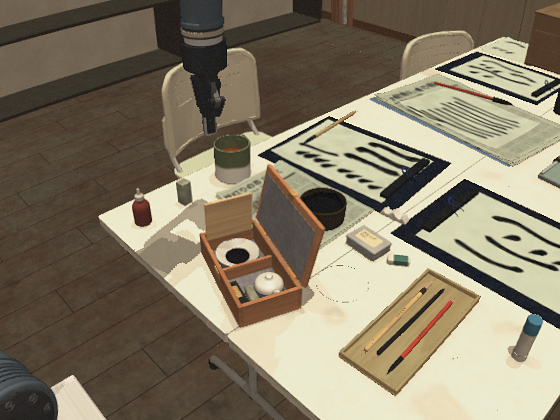

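The hand is at (207,110) with its closed fingertips at (210,130), above the gap beside the flap. Nothing has been disturbed. Next I'll measure the tip shape and then descend.

```bash
python3 -c "
from h import *
p=tocase(cloud(dict(np.load('pics/s1.npz')))).reshape(-1,3)
m=(abs(p[:,0]+.006)<.06)&(abs(p[:,1]-.152)<.08)
for z in np.arange(.215,.33,.01):
  k=m&(abs(p[:,2]-z)<.005); print(z.round(3),k.sum(),p[k].min(0).round(3) if k.any() else '',p[k].max(0).round(3) if k.any() else '')
"
python3 -m crank '[{"dp":[0,0,-0.3],"angular":[0,0,0]},{"dp":[0,0,-0.6],"angular":[0,0,0]},{"dp":[0,0,-0.6],"angular":[0,0,0]},{"dp":[0,0,-0.6],"angular":[0,0,0]},{"dp":[0,0,-0.6],"angular":[0,0,0]},{"dp":[0,0,-0.6],"angular":[0,0,0]},{"dp":[0,0,-0.5],"angular":[0,0,0]},{"dp":[0,0,-0.3],"angular":[0,0,0]},{"dp":[0,0,0],"angular":[0,0,0]}]'
```

```text
0.215 0  
0.225 0  
0.235 34 [-0.019  0.139  0.232] [0.003 0.157 0.24 ]
0.245 66 [-0.019  0.135  0.24 ] [0.004 0.157 0.25 ]
0.255 74 [-0.02   0.135  0.25 ] [0.003 0.158 0.26 ]
0.265 65 [-0.019  0.136  0.26 ] [0.003 0.155 0.27 ]
0.275 35 [-0.021  0.12   0.271] [0.002 0.179 0.28 ]
0.285 113 [-0.022  0.113  0.28 ] [0.004 0.189 0.29 ]
0.295 86 [-0.025  0.103  0.29 ] [0.004 0.198 0.3  ]
0.305 132 [-0.026  0.096  0.3  ] [0.004 0.207 0.31 ]
0.315 154 [-0.026  0.089  0.31 ] [0.01  0.209 0.32 ]
0.325 214 [-0.028  0.088  0.32 ] [0.012 0.21  0.33 ]
t: 2.85
tcp_pos: [0.5368, 0.2812, 0.1237]
tool_rot: [0.167, 0.986, -0.001, -0.002]
force: [0.5, 0.2, -0.2]
finger_gap: -0.001
gripper_force: 0.0
```

```bash
python3 -m crank '[{"dp":[-0.11,-0.315,0],"angular":[0,0,0]},{"dp":[-0.11,-0.315,0],"angular":[0,0,0]},{"dp":[-0.11,-0.315,0],"angular":[0,0,0]},{"dp":[-0.11,-0.315,0],"angular":[0,0,0]},{"dp":[-0.066,-0.189,-0.018],"angular":[0,0,0]},{"dp":[-0.066,-0.189,-0.018],"angular":[0,0,0]},{"dp":[-0.066,-0.189,-0.018],"angular":[0,0,0]},{"dp":[-0.062,-0.176,-0.07],"angular":[0,0,0]},{"dp":[-0.062,-0.176,-0.07],"angular":[0,0,0]},{"dp":[-0.062,-0.176,-0.07],"angular":[0,0,0]}]'
python3 -c "
from h import *
s=sense();print(tocase(s['tcp_pos']),s['force']);snap('scene','s2')"
```

```text
t: 3.85
tcp_pos: [0.5138, 0.2098, 0.1172]
tool_rot: [0.168, 0.986, 0.0, 0.0]
force: [0.3, 1.2, 0.3]
finger_gap: 0.003
gripper_force: 0.4
[-0.00535746  0.07696382  0.11718429] [0.33564422 1.2095329  0.31888753]
```

View pics/s2.png

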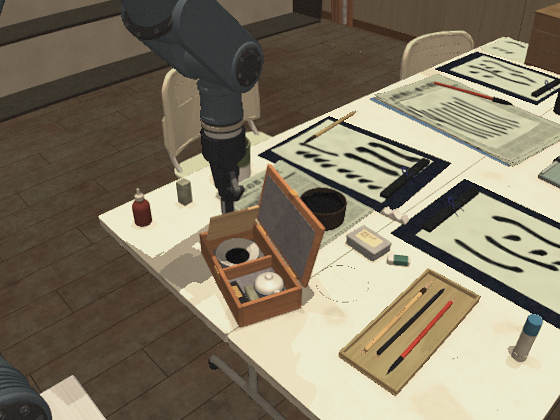

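The flap at (232,222) is tipping inward under the fingertips at (230,205), and the contact force is about 1.3 N. The case hasn't moved, so I'll carry on along the arc.

```bash
python3 -m crank '[{"dp":[-0.054,-0.153,-0.118],"angular":[0,0,0]},{"dp":[-0.054,-0.153,-0.118],"angular":[0,0,0]},{"dp":[-0.054,-0.153,-0.118],"angular":[0,0,0]},{"dp":[-0.042,-0.12,-0.156],"angular":[0,0,0]},{"dp":[-0.042,-0.12,-0.156],"angular":[0,0,0]},{"dp":[-0.042,-0.12,-0.156],"angular":[0,0,0]},{"dp":[-0.027,-0.077,-0.182],"angular":[0,0,0]},{"dp":[-0.027,-0.077,-0.182],"angular":[0,0,0]},{"dp":[-0.027,-0.077,-0.182],"angular":[0,0,0]},{"dp":[-0.01,-0.03,-0.2],"angular":[0,0,0]},{"dp":[-0.01,-0.03,-0.2],"angular":[0,0,0]},{"dp":[0,0,-0.1],"angular":[0,0,0]},{"dp":[0,0,0],"angular":[0,0,0]}]'
```

```text
t: 5.2
tcp_pos: [0.5018, 0.1769, 0.0607]
tool_rot: [0.168, 0.986, -0.0, -0.0]
force: [0.5, 0.7, 0.8]
finger_gap: 0.0
gripper_force: 0.0
```

```bash
python3 -m crank '[{"dp":[0,0,-0.07],"angular":[0,0,0]},{"dp":[0,0,-0.05],"angular":[0,0,0]},{"dp":[0,0,0],"angular":[0,0,0]}]'; python3 -m crank '[{"dp":[0,0,-0.04],"angular":[0,0,0]},{"dp":[0,0,0],"angular":[0,0,0]}]'
```

```text
t: 5.5
tcp_pos: [0.5022, 0.1769, 0.0577]
tool_rot: [0.168, 0.986, 0.0, 0.0]
force: [0.4, 0.3, 0.2]
finger_gap: -0.003
gripper_force: 0.0
t: 5.7
tcp_pos: [0.5022, 0.1769, 0.057]
tool_rot: [0.168, 0.986, 0.0, 0.0]
force: [-1.1, -0.1, 4.4]
finger_gap: 0.0
gripper_force: 1.8
```

```bash
python3 -m crank '[{"dp":[0,0,-0.02],"angular":[0,0,0]},{"dp":[0,0,0],"angular":[0,0,0]}]'; python3 -m crank '[{"dp":[0,0,0.3],"angular":[0,0,0]},{"dp":[0,0,0.6],"angular":[0,0,0]},{"dp":[0,0,0.8],"angular":[0,0,0]},{"dp":[0,0,0.8],"angular":[0,0,0]},{"dp":[0,0,0.8],"angular":[0,0,0]},{"dp":[0,0,0.8],"angular":[0,0,0]},{"dp":[0,0,0.8],"angular":[0,0,0]},{"dp":[0,0,0.7],"angular":[0,0,0]},{"dp":[0,0,0.4],"angular":[0,0,0]},{"dp":[0,0,0.1],"angular":[0,0,0]},{"dp":[0,0,0],"angular":[0,0,0]}]'
python3 -c "
from h import *
s=snap('scene','s3');p=tocase(cloud(s)).reshape(-1,3)
for y in np.arange(.005,.1,.01):
  k=(abs(p[:,0])<.04)&(abs(p[:,1]-y)<.003)&(p[:,2]<.1);print(y.round(3),k.sum(),np.percentile(p[k,2],[5,50,95]).round(4))
k=(abs(p[:,1])<.08)&(abs(p[:,2]-.15)<.004)&(abs(p[:,0]-.08)<.02);print(np.median(p[k,0]))
print(tocase(sense()['tcp_pos']))"
```

```text
t: 5.9
tcp_pos: [0.5022, 0.1769, 0.0569]
tool_rot: [0.168, 0.986, 0.0, 0.0]
force: [-1.4, 0.3, 8.2]
finger_gap: -0.001
gripper_force: 4.1
t: 7.0
tcp_pos: [0.5019, 0.1768, 0.2389]
tool_rot: [0.168, 0.986, -0.0, 0.0]
force: [-0.3, 0.2, 0.4]
finger_gap: 0.001
gripper_force: 0.0
0.005 453 [0.008  0.0214 0.0376]
0.015 99 [0.0397 0.0419 0.0439]
0.025 86 [0.04   0.0417 0.0435]
0.035 84 [0.0403 0.0416 0.0433]
0.045 94 [0.0397 0.0419 0.0435]
0.055 91 [0.0397 0.042  0.0437]
0.065 93 [0.0399 0.0419 0.0436]
0.075 89 [0.0404 0.0422 0.0439]
0.085 77 [0.0408 0.0425 0.0447]
0.095 89 [0.0403 0.0426 0.0486]
0.08110705682885533
[-0.00604825  0.04169024  0.23824931]
```

View pics/s3.png

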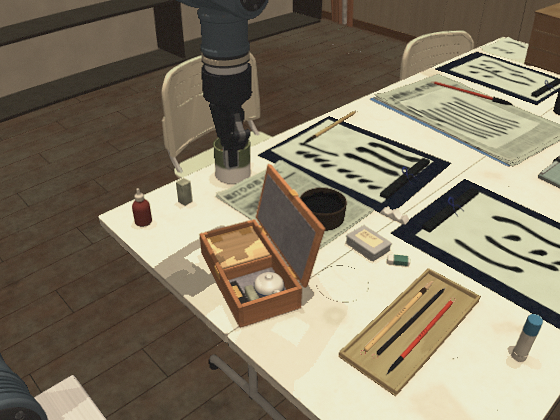

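The flap at (240,245) now lies flat, with its top at about 41–42 mm along its whole length, and nothing else has moved. Next I'll go over the lid and down behind it.

```bash
python3 -m crank '[{"dp":[0.25,-0.18,0],"angular":[0,0,0]},{"dp":[0.5,-0.36,0],"angular":[0,0,0]},{"dp":[0.6,-0.42,0],"angular":[0,0,0]},{"dp":[0.6,-0.42,0],"angular":[0,0,0]},{"dp":[0.6,-0.42,0],"angular":[0,0,0]},{"dp":[0.6,-0.42,0],"angular":[0,0,0]},{"dp":[0.5,-0.36,0],"angular":[0,0,0]},{"dp":[0.35,-0.25,0],"angular":[0,0,0]},{"dp":[0.13,-0.1,0],"angular":[0,0,0]},{"dp":[0,0,0],"angular":[0,0,0]},{"dp":[0,0,-0.3],"angular":[0,0,0]},{"dp":[0,0,-0.5],"angular":[0,0,0]},{"dp":[0,0,-0.5],"angular":[0,0,0]},{"dp":[0,0,-0.5],"angular":[0,0,0]},{"dp":[0,0,-0.45],"angular":[0,0,0]},{"dp":[0,0,-0.22],"angular":[0,0,0]},{"dp":[0,0,0],"angular":[0,0,0]}]'
python3 -c "
from h import *
print(tocase(sense()['tcp_pos']));snap('scene','s4')"
```

```text
t: 8.75
tcp_pos: [0.625, 0.0893, 0.1636]
tool_rot: [0.167, 0.986, -0.0, -0.001]
force: [0.4, 0.3, -0.1]
finger_gap: 0.001
gripper_force: 0.0
[ 1.39344432e-01 -5.49367040e-05  1.63555039e-01]
```

View pics/s4.png

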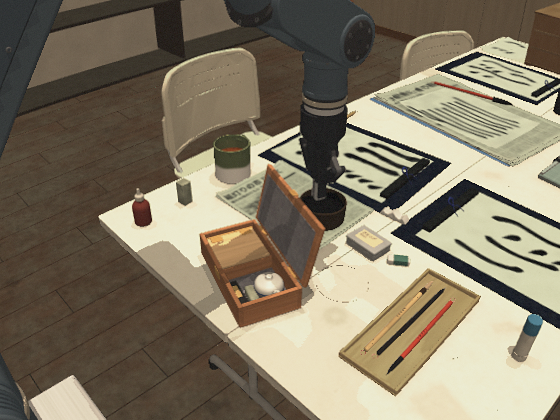

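The fingertips at (318,195) are behind the lid's upper half, clear of the lid and well above the pot at (325,210). Now I'll push the lid.

```bash
python3 -m crank '[{"dp":[-0.274,0.096,0],"angular":[0,0,0]},{"dp":[-0.274,0.096,0],"angular":[0,0,0]},{"dp":[-0.274,0.096,0],"angular":[0,0,0]},{"dp":[-0.22,0.077,0],"angular":[0,0,0]},{"dp":[-0.2,0.07,0],"angular":[0,0,0]},{"dp":[-0.2,0.07,0],"angular":[0,0,0]},{"dp":[-0.2,0.07,0],"angular":[0,0,0]},{"dp":[-0.2,0.07,0],"angular":[0,0,0]}]'
python3 -m crank '[{"dp":[-0.2,0.07,0],"angular":[0,0,0]},{"dp":[-0.202,0.071,-0.01],"angular":[0,0,0]},{"dp":[-0.202,0.071,-0.01],"angular":[0,0,0]},{"dp":[-0.202,0.071,-0.01],"angular":[0,0,0]}]'
python3 -c "
from h import *
print(tocase(sense()['tcp_pos']))"
```

```text
t: 9.6
tcp_pos: [0.5706, 0.1085, 0.1651]
tool_rot: [0.168, 0.986, 0.0, 0.0]
force: [1.2, -0.7, 2.0]
finger_gap: 0.002
gripper_force: 0.8
t: 10.0
tcp_pos: [0.5458, 0.117, 0.1637]
tool_rot: [0.168, 0.986, -0.0, -0.0]
force: [1.6, 0.7, -0.1]
finger_gap: -0.003
gripper_force: 0.8
[ 5.55337111e-02 -7.63852728e-05  1.63698184e-01]
```

```bash
python3 -m crank '[{"dp":[-0.174,0.061,-0.049],"angular":[0,0,0]},{"dp":[-0.174,0.061,-0.049],"angular":[0,0,0]},{"dp":[-0.174,0.061,-0.049],"angular":[0,0,0]},{"dp":[-0.174,0.061,-0.049],"angular":[0,0,0]},{"dp":[-0.174,0.061,-0.049],"angular":[0,0,0]},{"dp":[-0.171,0.06,-0.114],"angular":[0,0,0]},{"dp":[-0.171,0.06,-0.114],"angular":[0,0,0]},{"dp":[-0.171,0.06,-0.114],"angular":[0,0,0]},{"dp":[-0.171,0.06,-0.114],"angular":[0,0,0]}]'
python3 -m crank '[{"dp":[-0.138,0.048,-0.158],"angular":[0,0,0]},{"dp":[-0.138,0.048,-0.158],"angular":[0,0,0]},{"dp":[-0.138,0.048,-0.158],"angular":[0,0,0]},{"dp":[-0.138,0.048,-0.158],"angular":[0,0,0]},{"dp":[-0.094,0.033,-0.189],"angular":[0,0,0]},{"dp":[-0.094,0.033,-0.189],"angular":[0,0,0]},{"dp":[-0.094,0.033,-0.189],"angular":[0,0,0]},{"dp":[-0.094,0.033,-0.189],"angular":[0,0,0]}]'
python3 -c "
from h import *
print(tocase(sense()['tcp_pos']))"
```

```text
t: 10.9
tcp_pos: [0.4996, 0.1333, 0.1426]
tool_rot: [0.168, 0.986, -0.0, 0.0]
force: [0.9, 0.0, -0.1]
finger_gap: 0.004
gripper_force: 0.6
t: 11.7
tcp_pos: [0.4721, 0.1429, 0.1008]
tool_rot: [0.168, 0.986, -0.0, 0.0]
force: [0.8, -0.1, 0.3]
finger_gap: 0.002
gripper_force: 0.5
[-2.26426114e-02 -5.75566994e-05  1.00759357e-01]
```

```bash
python3 -m crank '[{"dp":[-0.063,0.022,-0.2],"angular":[0,0,0]},{"dp":[-0.063,0.022,-0.2],"angular":[0,0,0]},{"dp":[-0.03,0.01,-0.2],"angular":[0,0,0]},{"dp":[0,0,-0.1],"angular":[0,0,0]},{"dp":[0,0,-0.08],"angular":[0,0,0]},{"dp":[0,0,0],"angular":[0,0,0]}]'
python3 -m crank '[{"dp":[0,0,-0.04],"angular":[0,0,0]},{"dp":[0,0,0],"angular":[0,0,0]}]'
```

```text
t: 12.3
tcp_pos: [0.4671, 0.1445, 0.0775]
tool_rot: [0.168, 0.986, -0.0, -0.0]
force: [0.3, -0.5, 0.9]
finger_gap: -0.001
gripper_force: 0.0
t: 12.5
tcp_pos: [0.4675, 0.1445, 0.0767]
tool_rot: [0.168, 0.986, 0.0, 0.0]
force: [-0.3, -0.5, 0.4]
finger_gap: 0.002
gripper_force: 0.0
```

```bash
python3 -m crank '[{"dp":[0,0,-0.03],"angular":[0,0,0]},{"dp":[0,0,0],"angular":[0,0,0]}]';python3 -m crank '[{"dp":[0,0,-0.02],"angular":[0,0,0]},{"dp":[0,0,0],"angular":[0,0,0]}]'
```

```text
t: 12.7
tcp_pos: [0.4675, 0.1445, 0.076]
tool_rot: [0.168, 0.986, 0.0, 0.0]
force: [-1.1, 0.7, 2.3]
finger_gap: 0.004
gripper_force: 1.3
t: 12.9
tcp_pos: [0.4676, 0.1445, 0.076]
tool_rot: [0.168, 0.986, 0.0, 0.0]
force: [-1.1, -0.1, 7.4]
finger_gap: -0.0
gripper_force: 4.0
```

Firm contact at the expected height (tip at 59 mm), with the force rising to 7.4 N and no further travel, so the lid is shut. I'll lift clear and check.

```bash
python3 -m crank '[{"dp":[0,0,0.3],"angular":[0,0,0]},{"dp":[0,0,0.6],"angular":[0,0,0]},{"dp":[0,0,0.8],"angular":[0,0,0]},{"dp":[0,0,0.8],"angular":[0,0,0]},{"dp":[0,0,0.8],"angular":[0,0,0]},{"dp":[0,0,0.8],"angular":[0,0,0]},{"dp":[0,0,0.8],"angular":[0,0,0]},{"dp":[0,0,0.5],"angular":[0,0,0]},{"dp":[0,0,0.2],"angular":[0,0,0]},{"dp":[0,0,0],"angular":[0,0,0]},{"dp":[0,0,0],"angular":[0,0,0]}]'
python3 -c "
from h import *
s=snap('scene','s5');P=cloud(s);p=tocase(P).reshape(-1,3)
for x in np.arange(-.05,.06,.02):
  k=(abs(p[:,1])<.09)&(abs(p[:,0]-x)<.003)&(p[:,2]<.12);print(x.round(3),k.sum(),np.percentile(p[k,2],[5,50,95]).round(4))
k=(abs(p[:,2]-.059)<.005)&(abs(p[:,0])<.1)&(abs(p[:,1])<.15);print(cv2.minAreaRect(p[k][:,:2].astype(np.float32)))
a=dict(np.load('pics/scene0.npz'))['image'];print({n:int(cv2.absdiff(a,s['image'])[v-12:v+12,u-12:u+12].mean()) for n,(u,v) in dict(bottle=(142,208),seal=(185,190),tin=(368,242),rub=(398,259)).items()}, sense()['force'])"
```

```text
t: 14.0
tcp_pos: [0.4668, 0.1444, 0.2426]
tool_rot: [0.168, 0.986, -0.0, -0.001]
force: [-0.3, -1.1, 1.4]
finger_gap: -0.001
gripper_force: 0.0
-0.05 236 [0.059  0.0607 0.0628]
-0.03 233 [0.059  0.0608 0.0625]
-0.01 234 [0.0591 0.0608 0.0627]
0.01 223 [0.0589 0.0607 0.0625]
0.03 218 [0.0591 0.0607 0.0628]
0.05 211 [0.059  0.0608 0.0625]
((-0.0006978735327720642, 0.0008321404457092285), (0.21999190747737885, 0.12878939509391785), 89.73274993896484)
{'bottle': 1, 'seal': 1, 'tin': 1, 'rub': 1} [-0.33437466  0.99582782 -0.42297294]
```

View pics/s5.png

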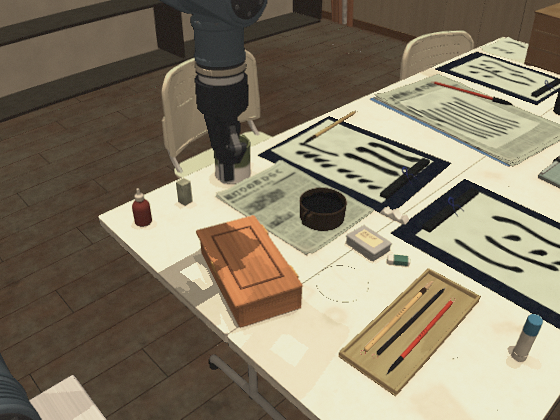

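The lid at (250,265) is shut and level. The case and everything around it are unmoved, and the hand is clear.

```bash
python3 -c "
from station import order
print(order.sign_off())"
```

```text
the job is handed in; nothing more can be done
None
```

The case is closed and the job handed in at about 14 s: the flap was pushed flat first, then the lid fully shut, with the case and everything around it unmoved and the hand clear.

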